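Hold a thickness probe squarely on the marked spot of a terrarium pane

ROBOT

A 6-joint arm with a two-finger parallel gripper is mounted at the origin on the work surface. World frame = base frame: x ahead of the robot, y to its left, z up, the work surface at z = 0. Lengths are in m, angles in degrees, forces in N, time in s.
With the tool pointing down it reaches from about 0.3 to 0.75 m from the base axis. Payload 8.5 kg.
Tool frame: the origin (TCP) lies midway between the tips of the shut fingers; the grasp point (between the pads) lies 19 mm behind it; z points along the fingers, y is the line along which they close (so a half turn about z gives the same grasp; the last joint's range is limited). The gripper opens to 85 mm and grips with 20 to 120 N. Pads are 22 mm wide; open, the fingers measure 114 mm over their backs; the gripper's body (76 mm by 85 mm) begins 54 mm behind the grasp point. The pads swing forward as they close: fully open they stand 13 mm farther back than shut.
Start: joints at [58.138, 21.807, 74.336, -0, 83.858, -12.336], TCP at [0.184, 0.518, 0.231] pointing down, gripper open.
Joint ranges: [-178.18, 178.18], [-50.72, 133.34], [12.68, 142.11], [-81.47, 261.47], [9.98, 163.14], [-165.26, 165.26]. Speed limits (degrees/s): [136.94, 136.94, 180, 180, 180, 180].

INTERFACE

Orientations are given as a 3x3 rotation matrix whose columns are the frame's x, y, z axes.
In Python, from rig import env gives the robot as it stands. The module is installed in compiled form; this text tells all that it offers.
- The arm moves only by the tool jog_arm, never from a script. Its argument "targets" is a list of rows, each a list of 6 numbers: the shift along the tool's x, y, z in cm, then the turn, a rotation vector about the tool's x, y, z in degrees. A call has 1 to 8 rows; each row is the pose to reach, as a shift and turn from the pose commanded when the call began, along the tool's axes at that moment; what a row does not reach only later rows make up. A row lasts 1/12 s, in which the tool goes at most 41.7 mm and 7.16 degrees, less where a joint would pass 70% of its speed; a pose out of reach is approached as far as the arm can. A call with a gripper value outside its range is refused whole. "hand" is the opening, from 0 (shut) to 1 (fully open), set as the call begins (left out, the last holds). The fingers move at their own pace and stop on an object; "newtons" is the grip in N (left out, the last holds). Time passes only in rows, so rows that repeat a pose let the fingers close. It gives the time, the measured TCP pose, the force, the opening and the grip force at its end, in the units of the state.
- env.observe(): the state, without advancing time (a new reading comes with each control period).
- env.get_image(name): name is "scene" or "top" or "wrist"; returns a dict with "frame" (400x640x3 uint8, red, green, blue), "depth" (400x640 float32, m along the optical axis (not along the pixel's ray), 0 where there is no reading), "fovy" (degrees; the focal length in pixels is half the picture's height over the tangent of half this angle, whatever the lens; pixels are square), "cx", "cy" (the principal point, pixels), "k1" (the pictures are not rectified: a ray, as slopes to the right and down, at radius r is drawn at 1 + k1 r^2 times it, then the intrinsics apply), "cam_to_world" (4x4, takes a point from camera to world coordinates). Camera axes: x right, y down, z forward; pixel columns grow to the right and rows downward; lengths in m; the calibration is good to about 2 mm. A picture is of the moment at which its call begins.
- env.close_job(): hands the job in; it is judged then, once.
Trained networks look in the newest picture that a camera, given by its name, has taken for a name from the list of things; names that differ only in an ending like _2 or _b are one class to them, and where a whole thing is asked for, a point or a joint stands for the part that bears it (a point fixed in the world has none). Each returns a list of dicts, best first, with "score" (0 to 1); they miss things now and then, are a little off and sometimes report something else, mostly with a low value. They report only what shows in the picture. A call takes as long as a camera call. They do not tell look-alikes from the thing itself.
- env.regions_of(camera, target): "pixels" (400x640 bool, what is visible of it) and "point" ([row, column] in pixels, amid what is visible of it).
The state is a dict: "time_s": time; "q": joint angles; "qvel": joint speeds; "joint_efforts": joint torques, N m; "position": TCP position; "tool_rot": TCP orientation; "ft_force": force on the tool from outside, world axes, zero at the start; "wrist_torque": the same for the moment, N m; "grip_width": finger opening in m; "gripper_force": force on a finger pad.
Only numpy, scipy, OpenCV 4.12 (cv2) and the standard library are available. Lean on these libraries where they do the work, as an engineer would, in place of code of your own. Each camera call takes 0.05 s, during which the arm holds its last target. There are 200 camera calls.

TASK

Take the blue glass-thickness probe out of its cradle, bring its tip in under the terrarium's lamp bar, and hold it level and square to the back pane with the brass tip on the middle of the orange disc, pressed gently so that the sprung tip goes about half way in. Do not jab the disc, knock the terrarium or disturb the other things on the table. Finish while still holding the probe there in the gripper, steady and carried by nothing else.

Things in the scene. Friction and masses are not known exactly. Their poses are not given: they have to be found in the camera images.
- probe: glass-thickness probe lying level in its cradle: blue square barrel 150 mm long, 22 wide, 24 high, black rubber grip band at its middle, white cone in front, brass sprung tip; about 0.15 kg. Origin: centre of the barrel, in the grip band, about its centre of mass; x along the barrel to the tip, z up as it lies; grip the flat sides (across y)
- probe_point (a point): the very end of the brass tip (a ball of 10 mm diameter on an 8 mm stem). With the tip fully out it lies 123 mm from the probe's origin along the probe's x; it moves back with the tip when the tip is pressed in
- probe_tip (a joint): how far the brass tip is pressed into the probe, in m: 0 fully out, 0.012 bottomed. A spring pushes it out with 1 N at 0, growing by 0.25 N per mm (2.5 N half way, 4 N at the stop)
- cradle: dark wooden cradle under the probe, fixed: base 140 x 56 mm, 12 thick; two U-shaped saddles 104 mm apart along x, each 12 mm thick, 46 wide, the probe's underside resting 48 mm above the table, prongs up to 62 mm. Between the saddles the probe's sides are free. Origin: centre of the underside, x along the probe towards its tip
- terrarium: fixed, open-fronted: white tray (x -130 to 30 mm, 300 wide, rim 28 high), upright glass back pane (y +-142, top z 176), aluminium lamp bar along its top, overhanging the front to x -36, from z 171 to 197 mm, 304 long; uprights at y +-146; open below the bar. Origin: at table height under the middle of the pane's front face; x into the glass, away from the open front, y along the pane, z up
- spot: orange target disc stuck on the front face of the pane below the lamp bar: 24 mm diameter, 3 mm thick, black dot in its middle, also seen through the glass from behind. Origin: centre of its back, on the glass; x points into the glass (same direction as the terrarium's x)
- spot_center (a point): centre of the disc's front surface, the point to touch
- stopper: tapered cork stopper, 40 mm across, 26 mm high (bystander, loose on the table; origin at its underside centre)
- tape: roll of red tape lying flat, 52 mm across, 16 mm high (bystander, loose on the table; origin at its underside centre)
- tube_a: clear glass jar with cork, 42 mm across, 130 mm high (bystander, loose on the table; origin at its underside centre)
- tube_b: green glass jar with cork, 42 mm across, 110 mm high (bystander, loose on the table; origin at its underside centre)
- spray: white spray bottle, 72 mm across, 200 mm high (bystander, loose on the table; origin at its underside centre)
- scissors: scissors with blue handles lying flat, 165 mm long (bystander, loose on the table; origin at its underside by the blade pivot)
- dish: white ceramic bowl, 90 mm across, 35 mm high (bystander, loose on the table; origin at its underside centre)
Mind the look-alikes: they are no part of the job. Of the things that look like the probe, the middle-sized one is meant.

How it is judged (in metres and radians):
On the way, in this order (a step that is already met when the one before it is completed fails the run):
1. the probe is lifted clear of its cradle in the fingers (z of probe in the frame of cradle above 0.085 m and contact force between probe and cradle below 0.05 N and contact force between the fingers and probe above 1 N), for 0.2 s.
2. the probe's tip is in under the lamp bar (x of probe_point in the frame of terrarium between -0.034 and 0.001 m and z of probe_point in the frame of terrarium below 0.171 m and y of probe_point in the frame of terrarium between -0.14 and 0.14 m), for 0.05 s.
At the end, for the whole second after the job is handed in: Tip end within 8 mm of the disc's centre, pressing it with 1.2 to 4.5 N, sprung tip 2.5 to 9.8 mm in; probe axis within 0.12 rad of the disc's normal; probe held by the fingers, touching neither the terrarium itself nor the cradle, moving under 10 mm/s (distance between probe_point and spot_center below 0.008 m and contact force between probe and spot between 1.2 and 4.5 N and value of joint probe_tip between 0.0025 and 0.0098 m and angle between the x axis of probe and the x axis of spot, either way round below 0.12 rad and contact force between the fingers and probe above 1 N and contact force between probe and terrarium below 0.2 N and contact force between probe and cradle below 0.05 N and linear speed of probe below 0.01 m/s); the arm keeps its last pose, push and grip.
It fails at once if the disc is jabbed (over 10 N) (contact force between spot and anything else above 10 N).
It fails at once if the terrarium is knocked (over 5 N) (contact force between terrarium and anything else above 5 N).
It fails at once if one of the other things on the table is disturbed (moved over 20 mm) (distance of any of stopper, tape, tube_a, tube_b, spray, scissors, dish from where it was at the start of the episode above 0.02 m).
It also fails if it takes over 50 s, if anything falls off the work surface, if the arm or the gripper's body presses on something with over 40 N, if the wrist force passes 120 N, or if a joint passes its speed limit or range.

## Working session

There is one attempt and no reset: what is moved stays moved. The work goes in short steps, Python scripts to look and compute and a tool call to move; the robot and the scene stay as the last step left them, time stands still between calls to the robot, and variables do not carry over. Pictures are saved under pics/ and viewed, at most 10 in all, crops included, and the job is handed in when it is done.

Besides the shell and the picture viewer there is one more tool, called after "Emit:" as a command line: name --pt "numbers of a row" for each row, then --argument value for the rest. jog_arm: Moves the arm, as the interface text tells. Its arguments: {"type":"object","properties":{"targets":{"type":"array","items":{"type":"array","items":{"type":"number"}}},"hand":{"type":"number"},"newtons":{"type":"number"}},"required":["targets"]}

```bash
mkdir -p pics
cat > h.py <<'E'
import numpy as np, cv2
from rig import env
def save(im,name): cv2.imwrite('pics/'+name,cv2.cvtColor(im,cv2.COLOR_RGB2BGR))
def K(d):
    h=d['frame'].shape[0]; f=h/2/np.tan(np.radians(d['fovy'])/2)
    return np.array([[f,0,d['cx']],[0,f,d['cy']],[0,0,1.]]), np.array([d['k1'],0,0,0.])
def rays(d,rc):
    k,dist=K(d); uv=np.array([[[c,r]] for r,c in rc],float)
    p=cv2.undistortPoints(uv,k,dist)[:,0]
    return np.c_[p,np.ones(len(p))]
def pts(d,rc):
    rc=np.array(rc); z=d['depth'][rc[:,0].astype(int),rc[:,1].astype(int)]
    T=d['cam_to_world']; ok=z>0
    return (rays(d,rc)[ok]*z[ok,None])@T[:3,:3].T+T[:3,3]
def proj(d,P):
    T=np.linalg.inv(d['cam_to_world']);k,dist=K(d)
    return cv2.projectPoints(np.array(P,float).reshape(-1,1,3),cv2.Rodrigues(T[:3,:3])[0],T[:3,3],k,dist)[0][:,0]
E
python3 - <<'E'
from h import *
ims=[]
for n in ['scene','top','wrist']:
    d=env.get_image(n); np.save(f'{n}0.npy',d,allow_pickle=True); save(d['frame'],n+'0.png')
    print(n,d['fovy'],d['cam_to_world'].round(3).tolist())
    for t in ['probe','cradle','terrarium','spot']:
        for r in env.regions_of(n,t)[:4]:
            rc=np.argwhere(r['pixels']); P=pts(d,rc)
            print(t,round(r['score'],2),np.round(r['point']),len(rc),np.median(P,0).round(3) if len(P) else 0, np.ptp(rc,0))
E
```

```text
scene 54.912728002272566 [[-0.507, 0.485, -0.712, 1.247], [0.862, 0.27, -0.429, 0.306], [-0.016, -0.832, -0.555, 0.637], [0.0, 0.0, 0.0, 1.0]]
probe 0.92 [158. 267.] 797 [ 0.339 -0.444  0.023] [21 76]
probe 0.87 [188. 289.] 532 [ 0.51  -0.244  0.067] [31 52]
probe 0.54 [194. 235.] 171 [ 0.551 -0.405  0.012] [19 22]
probe 0.45 [202. 205.] 1866 [ 0.721 -0.348  0.098] [76 35]
cradle 0.72 [203. 297.] 708 [ 0.496 -0.234  0.012] [35 45]
cradle 0.56 [198. 344.] 146 [ 0.433 -0.104  0.023] [13 12]
terrarium 0.63 [255. 426.] 14114 [0.656 0.193 0.111] [148 161]
spot 0.54 [246. 402.] 75 [0.649 0.134 0.112] [9 9]
spot 0.41 [200. 344.] 143 [ 0.432 -0.103  0.024] [13 12]
top 44.202276104260676 [[-0.036, -0.978, 0.208, 0.303], [-0.999, 0.036, -0.003, -0.124], [-0.004, -0.208, -0.978, 1.313], [0.0, 0.0, 0.0, 1.0]]
probe 0.75 [225. 376.] 480 [ 0.504 -0.244  0.072] [71 15]
probe 0.73 [295. 453.] 1350 [ 0.319 -0.436  0.032] [92 65]
probe 0.48 [208. 435.] 259 [ 0.549 -0.406  0.014] [45 12]
cradle 0.61 [231. 368.] 585 [ 0.491 -0.234  0.012] [51 27]
terrarium 0.86 [194. 211.] 8081 [0.607 0.173 0.021] [ 81 138]
wrist 59.47437400203535 [[0.335, 0.899, 0.281, 0.112], [0.942, -0.319, -0.101, 0.544], [-0.001, 0.299, -0.954, 0.374], [0.0, 0.0, 0.0, 1.0]]
```

View pics/scene0.png

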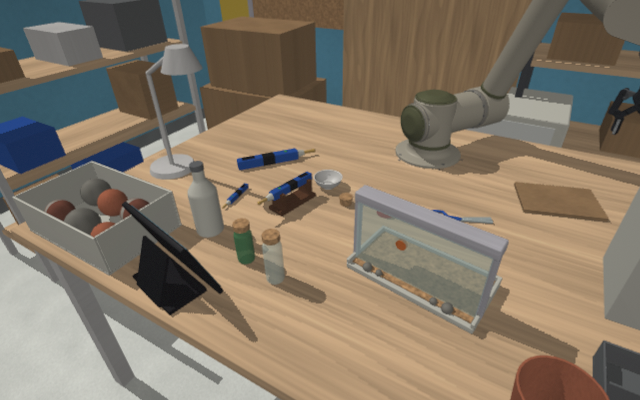

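View pics/top0.png

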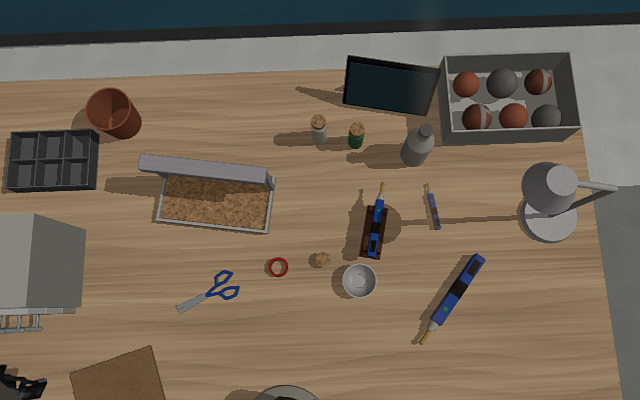

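Look-alikes, as seen in the top view: the large probe at (295,453) lies on the table, the one at (225,376) is in the cradle, and a small one is at (208,435). The middle-sized one is the cradle probe. I'll confirm that in a crop and measure.

Run:
```python
from h import *
t=np.load('top0.npy',allow_pickle=True).item(); s=np.load('scene0.npy',allow_pickle=True).item()
a=cv2.resize(t['frame'][170:310,330:500],None,fx=3.5,fy=3.5,interpolation=cv2.INTER_CUBIC)[:,:]
b=cv2.resize(s['frame'][180:330,340:510],None,fx=3.2,fy=3.2,interpolation=cv2.INTER_CUBIC)
a=cv2.resize(a,(400,330)); b=cv2.resize(b,(400,352))
save(np.hstack([a,b[:330]]),'crop1.png')
def allpts(d):
    g=np.argwhere(d['depth']>0); return g,pts(d,g)
for n,d in [('top',t),('scene',s)]:
    g,P=allpts(d)
    tb=P[(abs(P[:,0]-.6)<.2)&(abs(P[:,1]+.3)<.4)]
    print(n,'table z',np.median(P[(P[:,0]>.3)&(P[:,0]<.6)&(abs(P[:,1])<.3)&(abs(P[:,2])<.03)][:,2]))
    # bar top
    m=(P[:,2]>.188)&(P[:,2]<.206)&(P[:,0]>.5)&(P[:,0]<.8)&(P[:,1]>-.05)&(P[:,1]<.4)
    Q=P[m]; r=cv2.minAreaRect(Q[:,:2].astype(np.float32)); print('bar',len(Q),np.median(Q[:,2]),r,cv2.boxPoints(r).round(3).tolist())
    # probe: top faces near
    m=(P[:,2]>.045)&(P[:,2]<.085)&(abs(P[:,0]-.5)<.16)&(abs(P[:,1]+.244)<.07)
    Q=P[m]; c=d['frame'][g[m][:,0],g[m][:,1]].astype(int)
    r=cv2.minAreaRect(Q[:,:2].astype(np.float32)); print('probe',len(Q),np.percentile(Q[:,2],[5,50,95]).round(4),r)
    m2=Q[:,2]>.067; Q2=Q[m2]
    if len(Q2)>20:
        r=cv2.minAreaRect(Q2[:,:2].astype(np.float32));print(' top',len(Q2),r)
        line=cv2.fitLine(Q2[:,:2].astype(np.float32),cv2.DIST_HUBER,0,.01,.01).ravel();print(line,np.degrees(np.arctan2(line[1],line[0])))
    far=Q[Q[:,0]>.58]; print('tippts',far[np.argsort(far[:,0])][-5:].round(4).tolist())
o=env.observe(); print(o['tool_rot'],o['grip_width'])
```

```text
top table z 0.000726252846604325
bar 2133 0.19663981092037153 ((0.6327791213989258, 0.16923929750919342), (0.30281633138656616, 0.04224676638841629), 81.36173248291016) [[0.5889999866485596, 0.023000000044703484], [0.6309999823570251, 0.01600000075995922], [0.6759999990463257, 0.3160000145435333], [0.6349999904632568, 0.32199999690055847]]
probe 699 [0.0574 0.0705 0.0755] ((0.5176123976707458, -0.24788661301136017), (0.04591254144906998, 0.19515958428382874), 78.020751953125)
 top 511 ((0.5077916979789734, -0.25077101588249207), (0.03200213611125946, 0.1770700216293335), 78.27166748046875)
[ 0.9778693  -0.20921683  0.49751413 -0.24394615] -12.07646
tippts [[0.6102, -0.2689, 0.0625], [0.6113, -0.2641, 0.0589], [0.6119, -0.2713, 0.0662], [0.6129, -0.2691, 0.0625], [0.6132, -0.2666, 0.0614]]
scene table z -0.00020841786557063147
bar 2399 0.1961049352351959 ((0.6339423060417175, 0.16910673677921295), (0.3030507564544678, 0.04192782938480377), 81.4653549194336) [[0.5910000205039978, 0.02199999988079071], [0.6320000290870667, 0.01600000075995922], [0.6769999861717224, 0.3160000145435333], [0.6359999775886536, 0.32199999690055847]]
probe 584 [0.0503 0.0649 0.0727] ((0.5203635692596436, -0.24930305778980255), (0.049748387187719345, 0.19601774215698242), 78.05767059326172)
 top 266 ((0.502397358417511, -0.2451847791671753), (0.02591763436794281, 0.1591448038816452), 78.1142807006836)
[ 0.97666365 -0.21477455  0.51481426 -0.24552405] -12.4023
tippts [[0.6128, -0.2682, 0.0624], [0.6129, -0.269, 0.0557], [0.6137, -0.2709, 0.062], [0.6145, -0.2671, 0.0606], [0.6164, -0.2689, 0.0611]]
[[-9.42480860e-01  3.34260120e-01 -4.03178329e-05]
 [ 3.34260119e-01  9.42480860e-01  1.20333568e-05]
 [ 4.20210571e-05 -2.13543516e-06 -9.99999999e-01]] 0.08576059730580676
```

View pics/crop1.png

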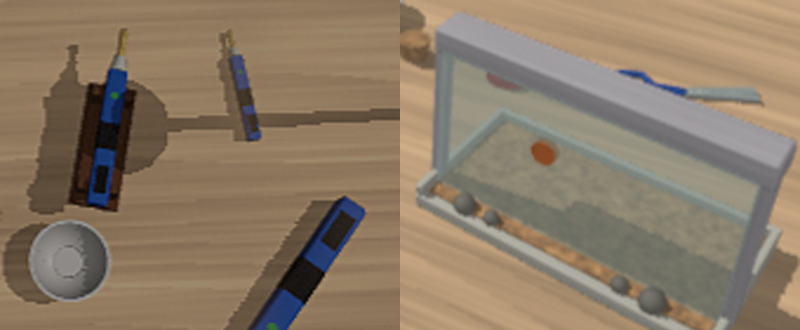

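The crop shows the cradle probe with blue barrel, black band, white cone and brass tip, tip pointing up (crop (122,40)). It is middle-sized between the big one and the small one. The orange disc is seen through the pane at scene (246,402). Next I move the wrist camera to look at the disc from the open front.

Emit:
jog_arm --pt "-30 -28 0 -2.9 -29.9 -10.7" --pt "-30 -28 0 -2.9 -29.9 -10.7" --pt "-30 -28 0 -2.9 -29.9 -10.7" --pt "-30 -28 0 -2.9 -29.9 -10.7" --pt "-30 -28 0 -2.9 -29.9 -10.7" --pt "-30 -28 0 -2.9 -29.9 -10.7" --pt "-30 -28 0 -2.9 -29.9 -10.7" --pt "-30 -28 0 -2.9 -29.9 -10.7" --hand 1

```text
time_s: 1.42
position: [0.3375, 0.2212, 0.2316]
tool_rot: [[-0.856, 0.147, 0.496], [0.128, 0.989, -0.073], [-0.501, 0.001, -0.865]]
ft_force: [-0.2, -0.1, 0.0]
grip_width: 0.0857
gripper_force: 0.0
```

Emit:
jog_arm --pt "-3 -4 0 0 0 0" --pt "-5 -4 0 0 0 0" --pt "-5 -4 0 0 0 0" --pt "-5 -4 0 0 0 0"

```text
time_s: 1.75
position: [0.375, 0.1756, 0.2568]
tool_rot: [[-0.855, 0.152, 0.495], [0.132, 0.988, -0.075], [-0.501, 0.001, -0.865]]
ft_force: [0.2, 0.3, 0.1]
grip_width: 0.0853
gripper_force: 0.0
```

Run:
```python
from h import *
o=env.observe(); print(o['time_s'],o['position'],o['tool_rot'])
d=env.get_image('wrist'); np.save('w1.npy',d,allow_pickle=True); save(d['frame'],'w1.png')
for r in env.regions_of('wrist','spot')[:4]:
    rc=np.argwhere(r['pixels']); P=pts(d,rc); print(r['score'],r['point'],len(rc),rc.mean(0),P.mean(0).round(4),np.median(P,0).round(4))
```

```text
1.75 [0.37498768 0.17564507 0.25684034] [[-0.85533037  0.15204668  0.49526938]
 [ 0.1322348   0.98837247 -0.07505876]
 [-0.50092306  0.00129181 -0.86549086]]
0.79 [280.1, 320.0] 264 [277.875      321.98484848] [0.6412 0.1343 0.1146] [0.6411 0.1343 0.1146]
```

View pics/w1.png

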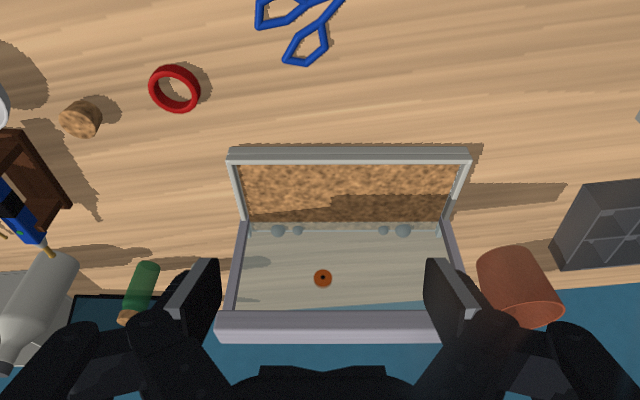

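The wrist view shows the disc with its black dot at (278,322). That puts the disc front at about (0.641, 0.134, 0.1145). Now I go over the probe.

Emit:
jog_arm --pt "-11.4 -39.6 16.6 0.9 30 3.3" --pt "-11.4 -39.6 16.6 0.9 30 3.3" --pt "-11.4 -39.6 16.6 0.9 30 3.3" --pt "-11.4 -39.6 16.6 0.9 30 3.3" --pt "-11.4 -39.6 16.6 0.9 30 3.3" --pt "-11.4 -39.6 16.6 0.9 30 3.3" --pt "-11.4 -39.6 16.6 0.9 30 3.3" --pt "-11.4 -39.6 16.6 0.9 30 3.3"

```text
time_s: 2.52
position: [0.4619, -0.1272, 0.1919]
tool_rot: [[-0.979, 0.205, -0.002], [0.205, 0.979, 0.001], [0.002, 0.001, -1.0]]
ft_force: [1.2, 0.6, 0.0]
grip_width: 0.085
gripper_force: 0.0
```

Run:
```python
from h import *
o=env.observe(); print(o['position'],o['tool_rot'].round(3))
```

```text
[ 0.46194734 -0.1272097   0.19189229] [[-0.979  0.205 -0.002]
 [ 0.205  0.979  0.001]
 [ 0.002  0.001 -1.   ]]
```

Emit:
jog_arm --pt "-5.1 -9.6 2.2 0 0 0" --pt "-5.1 -9.6 2.2 0 0 0" --pt "-5.1 -9.6 2.2 0 0 0" --pt "-5.1 -9.6 2.2 0 0 0" --pt "-5.1 -9.6 2.2 0 0 0" --pt "-5.1 -9.6 2.2 0 0 0"

```text
time_s: 3.02
position: [0.4918, -0.2293, 0.1707]
tool_rot: [[-0.979, 0.205, -0.002], [0.205, 0.979, 0.001], [0.002, 0.001, -1.0]]
ft_force: [-0.3, 0.3, -0.1]
grip_width: 0.0853
gripper_force: 0.0
```

Run:
```python
from h import *
o=env.observe(); print(o['position'])
d=env.get_image('wrist'); np.save('w2.npy',d,allow_pickle=True)
im=d['frame'].copy()
for r in env.regions_of('wrist','probe')[:2]:
    rc=np.argwhere(r['pixels']); P=pts(d,rc); Q=P[P[:,2]>.065]
    print(r['score'],r['point'],len(rc),np.median(P,0).round(4))
    if len(Q)>50:
        print(cv2.minAreaRect(Q[:,:2].astype(np.float32)),np.median(Q[:,2]), cv2.fitLine(Q[:,:2].astype(np.float32),cv2.DIST_HUBER,0,.01,.01).ravel())
# black band: dark pixels on the probe top
    hsv=cv2.cvtColor(d['frame'],cv2.COLOR_RGB2HSV)
O=np.array([.495,-.2435,.072]); a=np.array([.978,-.209,0]); b=np.array([.209,.978,0])
for p in proj(d,[O+s*a+t*b for s in(-.075,0,.075) for t in (-.011,.011)]): cv2.circle(im,tuple(int(v) for v in p),3,(255,0,0),1)
save(im,'w2.png')
```

```text
[ 0.49183477 -0.22929575  0.17066013]
0.89 [199.7, 301.7] 6424 [ 0.4918 -0.2449  0.0725]
((0.5168969035148621, -0.25093358755111694), (0.022442838177084923, 0.1945813149213791), 77.55345916748047) 0.07262434226190363 [ 0.9767371  -0.21444026  0.49138644 -0.24476232]
0.84 [57.1, 18.2] 6074 [ 0.3453 -0.4446  0.0233]
```

View pics/w2.png

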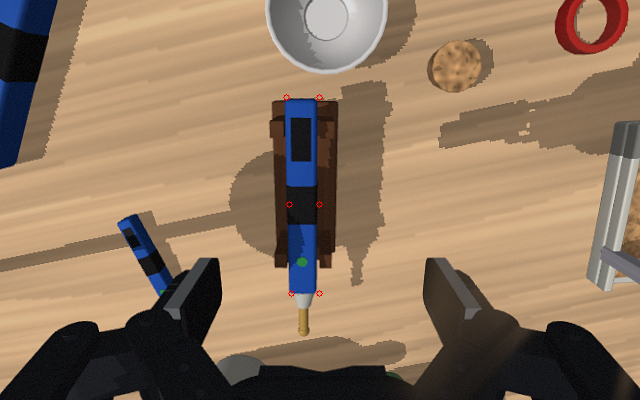

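The projected probe model (origin 0.495, -0.2455, 0.060) matches the picture, with the band at (205,303), and the dish and stopper are clear. Going down and gripping.

Emit:
jog_arm --pt "-0.65 -1.5 0 0 0 0.5" --pt "-0.65 -1.5 3 0 0 0.5" --pt "-0.65 -1.5 6 0 0 0.5" --pt "-0.65 -1.5 9 0 0 0.5" --pt "-0.65 -1.5 11 0 0 0.5" --pt "-0.65 -1.5 12.3 0 0 0.5" --pt "-0.65 -1.5 12.8 0 0 0.5" --pt "-0.65 -1.5 12.8 0 0 0.5"

```text
time_s: 3.78
position: [0.4949, -0.2459, 0.0427]
tool_rot: [[-0.977, 0.214, -0.001], [0.214, 0.977, 0.001], [0.002, 0.001, -1.0]]
ft_force: [-0.2, 0.3, 0.4]
grip_width: 0.0855
gripper_force: 0.0
```

Emit:
jog_arm --pt "0 0 0 0 0 0" --pt "0 0 0 0 0 0" --pt "0 0 0 0 0 0" --pt "0 0 0 0 0 0" --pt "0 0 0 0 0 0" --pt "0 0 0 0 0 0" --pt "0 0 0 0 0 0" --pt "0 0 0 0 0 0" --hand 0 --newtons 50

```text
time_s: 4.45
position: [0.4953, -0.2472, 0.0437]
tool_rot: [[-0.976, 0.216, 0.001], [0.216, 0.976, -0.0], [-0.001, -0.0, -1.0]]
ft_force: [-1.3, 1.3, 5.6]
grip_width: 0.0212
gripper_force: 49.7
```

Emit:
jog_arm --pt "0 0 -1 0 0 0" --pt "0 0 -3 0 0 0" --pt "0 0 -5.5 0 0 0" --pt "0 0 -8 0 0 0" --pt "0 0 -11 0 0 0" --pt "0 0 -14 0 0 0" --pt "0 0 -16 0 0 0" --pt "0 0 -16 0 0 0"

```text
time_s: 5.12
position: [0.4961, -0.2479, 0.2078]
tool_rot: [[-0.976, 0.216, 0.006], [0.215, 0.976, -0.005], [-0.007, -0.003, -1.0]]
ft_force: [0.2, -0.4, -0.6]
grip_width: 0.0214
gripper_force: 49.0
```

Run:
```python
from h import *
o=env.observe(); print(o['position'],o['tool_rot'].round(4),o['ft_force'])
for n in ['top','wrist']:
    d=env.get_image(n); np.save(n+'3.npy',d,allow_pickle=True)
    for r in env.regions_of(n,'probe')[:3]:
        rc=np.argwhere(r['pixels']); P=pts(d,rc); P=P[P[:,2]>.17]
        if len(P)>50:
            l=cv2.fitLine(P.astype(np.float32),cv2.DIST_HUBER,0,.01,.01).ravel(); s=(P-l[3:])@l[:3]
            print(n,r['score'],len(P),l.round(4),'ends',(l[3:]+l[:3]*s.max()).round(4),(l[3:]+l[:3]*s.min()).round(4))
d=np.load('wrist3.npy',allow_pickle=True).item();save(d['frame'],'w3.png')
```

```text
[ 0.49614397 -0.24791384  0.20784147] [[-0.9765  0.2155  0.0059]
 [ 0.2155  0.9765 -0.0047]
 [-0.0068 -0.0033 -1.    ]] [ 0.24232196 -0.42105597 -0.55991322]
top 0.49 90 [-0.1471  0.1048  0.9835  0.4683 -0.2385  0.2497] ends [ 0.4272 -0.2092  0.5246] [ 0.4737 -0.2423  0.2138]
wrist 0.9 16584 [ 0.9789 -0.2036 -0.0191  0.4799 -0.2437  0.2321] ends [ 0.5296 -0.2541  0.2311] [ 0.4212 -0.2315  0.2333]
```

View pics/w3.png

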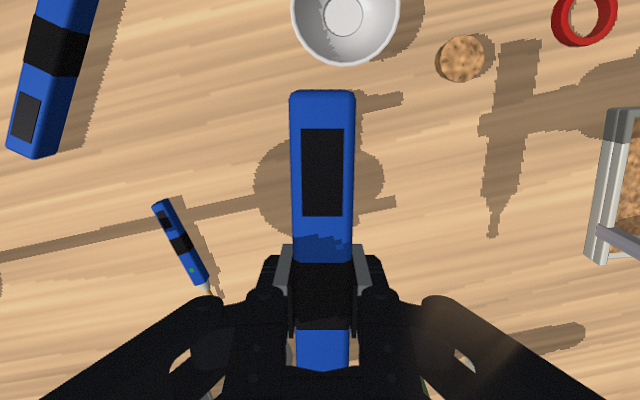

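The probe is held firmly and level, with its back end at (92,322). Carrying it round, after backing off first, to in front of the disc.

Emit:
jog_arm --pt "2.5 0 0 0 0 0" --pt "5 1 0 0 0 -1" --pt "6.5 4 0 0 0 -2" --pt "7.5 7.5 0 0 0 -3" --pt "8.2 11 0 0 0 -3.8" --pt "8.9 14.5 0 0 0 -3.8" --pt "9.5 18 0 0 0 -3.8" --pt "10.2 21.5 0 0 0 -3.8"

```text
time_s: 5.98
position: [0.441, -0.0135, 0.2021]
tool_rot: [[-0.989, 0.151, -0.003], [0.151, 0.989, 0.001], [0.003, 0.001, -1.0]]
ft_force: [0.6, -0.4, -1.1]
grip_width: 0.0214
gripper_force: 49.2
```

Emit:
jog_arm --pt "0.5 3.5 0 0 0 0" --pt "0.9 7 0 0 0 0" --pt "1.3 10.5 0 0 0 0" --pt "1.6 14 0 0 0 0" --pt "1.6 16.5 0 0 0 0" --pt "1.6 17.5 0 0 0 0" --pt "1.6 17.5 0 0 0 0" --pt "1.6 17.5 0 0 0 0"

```text
time_s: 6.65
position: [0.452, 0.1598, 0.2024]
tool_rot: [[-0.989, 0.15, -0.002], [0.15, 0.989, -0.0], [0.002, -0.001, -1.0]]
ft_force: [-0.5, 0.2, -1.7]
grip_width: 0.0214
gripper_force: 49.3
```

Run:
```python
from h import *
o=env.observe(); print(o['position'],o['tool_rot'].round(4).tolist(),o['ft_force'])
for n in ['scene','top','wrist']:
    d=env.get_image(n); np.save(n+'4.npy',d,allow_pickle=True)
    for r in env.regions_of(n,'probe')[:3]:
        rc=np.argwhere(r['pixels']); P=pts(d,rc); P=P[(P[:,2]>.17)&(P[:,1]>0)]
        if len(P)>50:
            l=cv2.fitLine(P.astype(np.float32),cv2.DIST_HUBER,0,.01,.01).ravel(); s=(P-l[3:])@l[:3]
            print(n,r['score'],len(P),l.round(4),'ends',(l[3:]+l[:3]*s.max()).round(4),(l[3:]+l[:3]*s.min()).round(4))
d=np.load('scene4.npy',allow_pickle=True).item();a=cv2.resize(d['frame'][130:330,330:570],None,fx=3,fy=3,interpolation=cv2.INTER_CUBIC); save(a,'s4.png')
```

```text
[0.45196318 0.15981327 0.20238838] [[-0.9887, 0.1497, -0.0022], [0.1497, 0.9887, -0.0003], [0.0021, -0.0006, -1.0]] [-0.49622609  0.2385315  -1.70948655]
scene 0.89 421 [ 0.9905 -0.1165 -0.0727  0.5022  0.1547  0.2251] ends [0.5737 0.1463 0.2198] [0.4175 0.1647 0.2313]
wrist 0.73 16617 [ 0.9905 -0.1365  0.0165  0.4242  0.1631  0.232 ] ends [0.4867 0.1545 0.2331] [0.3773 0.1696 0.2312]
```

View pics/s4.png

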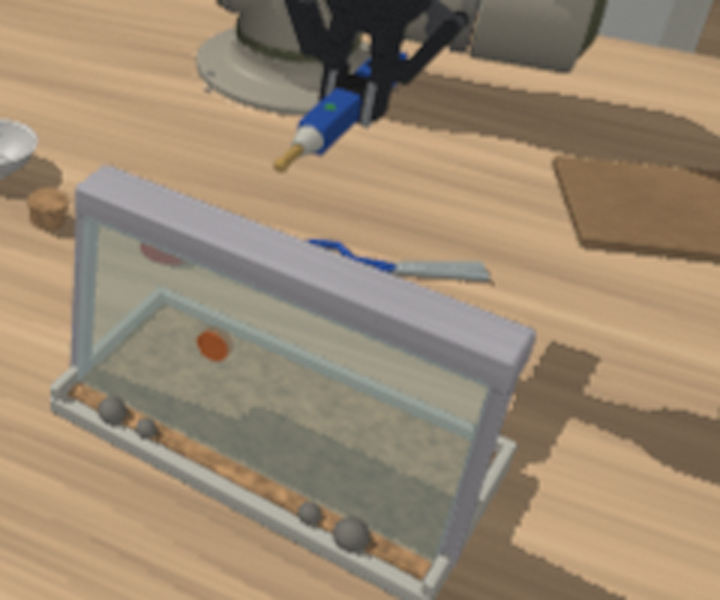

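The scene crop shows the brass tip at crop (280,165), above and in front of the terrarium, with the disc at (213,345). I'll check the tip by projection and triangulate the disc.

Run:
```python
from h import *
s=np.load('scene4.npy',allow_pickle=True).item(); w=np.load('w1.npy',allow_pickle=True).item()
xt=np.array([.9888,-.1495,0]);p=np.array([.452,.1598,.0])
for z in (.2185,.2205): print('pred tip px',proj(s,[p+[0,0,z]+.118*xt]))
hsv=cv2.cvtColor(s['frame'],cv2.COLOR_RGB2HSV)
m=((hsv[...,0]>15)&(hsv[...,0]<32)&(hsv[...,1]>110)); m[:, :415]=0; m[:,436:]=0; m[:178]=0; m[190:]=0
rc=np.argwhere(m); print('brass px',len(rc),rc.min(0),rc.max(0)); P=pts(s,rc); P=P[P[:,2]>.15]; i=np.argsort(P[:,0])
print(P[i][-6:].round(4).tolist())
# disc
r0=[246,402]; m=((hsv[...,0]<12)&(hsv[...,1]>150)); m[:235]=0;m[258:]=0;m[:,:390]=0;m[:,415:]=0
rc=np.argwhere(m); c=(rc.min(0)+rc.max(0))/2; print('disc',len(rc),rc.mean(0),c,pts(s,rc).mean(0))
def ray(d,rc):
    T=d['cam_to_world'];v=T[:3,:3]@rays(d,[rc])[0];return T[:3,3],v/np.linalg.norm(v)
hw=cv2.cvtColor(w['frame'],cv2.COLOR_RGB2HSV);mw=((hw[...,0]<14)&(hw[...,1]>150));mw[:262]=0;mw[295:]=0;mw[:,:305]=0;mw[:,340:]=0
rw=np.argwhere(mw);print('wdisc',len(rw),rw.mean(0))
A=np.zeros((3,3));b=np.zeros(3)
for o,v in (ray(s,rc.mean(0)),ray(w,rw.mean(0))):
    M=np.eye(3)-np.outer(v,v);A+=M;b+=M@o
X=np.linalg.solve(A,b);print('triang',X,[np.linalg.norm((np.eye(3)-np.outer(v,v))@(X-o)) for o,v in (ray(s,rc.mean(0)),ray(w,rw.mean(0)))])
```

```text
pred tip px [[423.54175688 184.83758395]]
pred tip px [[423.67032211 184.00485542]]
brass px 36 [179 422] [186 430]
[[0.5714, 0.1421, 0.2172], [0.5716, 0.1398, 0.219], [0.5716, 0.1418, 0.2196], [0.5719, 0.1402, 0.2169], [0.5721, 0.1439, 0.2205], [0.5734, 0.1446, 0.2191]]
disc 61 [244.93442623 400.37704918] [245.  400.5] [0.64852196 0.13335466 0.11389381]
wdisc 228 [277.64035088 322.43859649]
triang [0.64622418 0.13341422 0.11170054] [np.float64(0.0007311045328809505), np.float64(0.0007311045328809624)]
```

Emit:
jog_arm --pt "0 0.25 2 0 0 0" --pt "0 0.25 4.5 0 0 0" --pt "0 0.25 7.5 0 0 0" --pt "0 0.25 9.5 0 0 0" --pt "0 0.25 10.5 0 0 0" --pt "0 0.25 10.5 0 0 0" --pt "0 0.25 10.5 0 0 0" --pt "0 0.25 10.5 0 0 0"

```text
time_s: 7.62
position: [0.4533, 0.1626, 0.0992]
tool_rot: [[-0.989, 0.151, 0.001], [0.151, 0.989, 0.001], [-0.001, 0.001, -1.0]]
ft_force: [0.8, -0.1, -1.5]
grip_width: 0.0214
gripper_force: 49.3
```

Run:
```python
from h import *
o=env.observe(); print(o['position'],o['tool_rot'].round(4).tolist(),o['ft_force'])
d=env.get_image('scene'); np.save('scene5.npy',d,allow_pickle=True)
p=o['position'];xt=-o['tool_rot'][:,0]
print('tip',p+[0,0,.0165]+.123*xt, proj(d,[p+[0,0,.0165]+.118*xt]), 'disc',proj(d,[[.644,.1337,.113]]))
w=env.get_image('wrist'); np.save('wrist5.npy',w,allow_pickle=True)
for r in env.regions_of('wrist','spot')[:2]: print(r['score'],r['point'],np.median(pts(w,np.argwhere(r['pixels'])),0))
a=cv2.resize(d['frame'][160:300,350:470],(480,560),interpolation=cv2.INTER_CUBIC); save(a,'s5.png')
```

```text
[0.45330243 0.16257569 0.09916788] [[-0.9886, 0.1508, 0.0015], [0.1508, 0.9886, 0.0005], [-0.0014, 0.0007, -1.0]] [ 0.81690763 -0.07432469 -1.51193646]
tip [0.57489619 0.14403045 0.11584087] [[418.36807877 225.31313715]] disc [[401.2720121  244.06507764]]
```

View pics/s5.png

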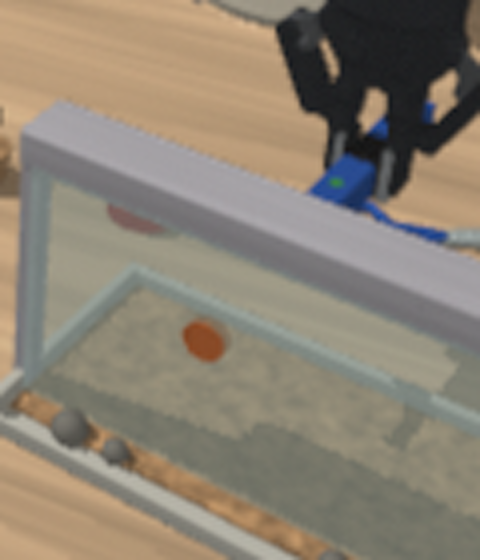

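The tip is now behind the lamp bar at about (0.575, 0.144, 0.116), in line with the disc at crop (205,340). Advancing to short of contact.

Emit:
jog_arm --pt "-1 0 0.2 0 0 0" --pt "-2.2 0 0.2 0 0 0" --pt "-3.4 0 0.2 0 0 0" --pt "-4.6 0 0.2 0 0 0" --pt "-5.4 0 0.2 0 0 0" --pt "-5.8 0 0.2 0 0 0" --pt "-5.8 0 0.2 0 0 0" --pt "-5.8 0 0.2 0 0 0"

```text
time_s: 8.43
position: [0.5098, 0.154, 0.0961]
tool_rot: [[-0.989, 0.15, -0.001], [0.15, 0.989, 0.0], [0.001, 0.0, -1.0]]
ft_force: [0.1, -0.1, -1.5]
grip_width: 0.0213
gripper_force: 49.3
```

Run:
```python
from h import *
o=env.observe(); print(o['position'],o['tool_rot'].round(4).tolist(),o['ft_force'])
d=env.get_image('scene'); np.save('scene6.npy',d,allow_pickle=True)
p=o['position'];xt=-o['tool_rot'][:,0];xt=xt/np.linalg.norm(xt)
print('tip',p+[0,0,.0165]+.123*xt, proj(d,[p+[0,0,.0165]+.118*xt]))
a=cv2.resize(d['frame'][200:270,365:445],(640,560),interpolation=cv2.INTER_CUBIC); save(a,'s6.png')
```

```text
[0.50976817 0.15402844 0.09613884] [[-0.9886, 0.1504, -0.0007], [0.1504, 0.9886, 0.0003], [0.0007, 0.0002, -1.0]] [ 0.06183054 -0.05241553 -1.4669949 ]
tip [0.63136898 0.13552885 0.11254703] [[405.4289006  239.82401798]]
```

View pics/s6.png

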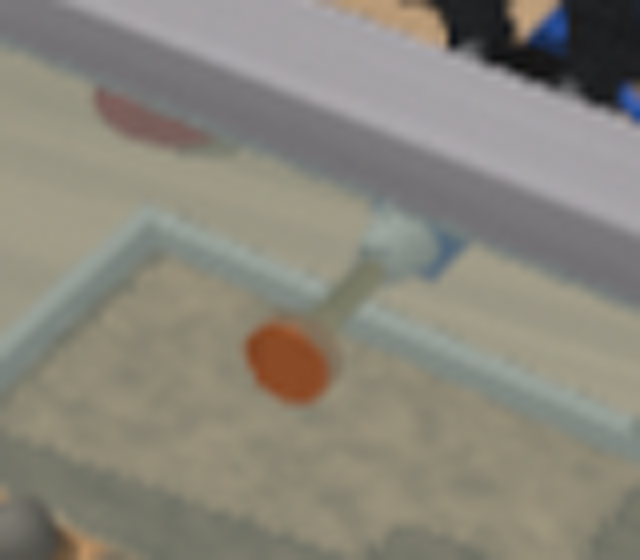

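The disc centre is at crop (288,362). The stem axis is heading about 2 mm above and to the right of it. I'll correct that and creep in.

Emit:
jog_arm --pt "-0.2 -0.1 0.12 0 0 0" --pt "-0.4 -0.1 0.12 0 0 0" --pt "-0.55 -0.1 0.12 0 0 0" --pt "-0.7 -0.1 0.12 0 0 0" --pt "-0.8 -0.1 0.12 0 0 0" --pt "-0.8 -0.1 0.12 0 0 0" --pt "-0.8 -0.1 0.12 0 0 0"

```text
time_s: 9.07
position: [0.5178, 0.1519, 0.095]
tool_rot: [[-0.989, 0.15, -0.0], [0.15, 0.989, 0.0], [0.0, 0.0, -1.0]]
ft_force: [0.2, 0.8, -0.6]
grip_width: 0.0212
gripper_force: 49.3
```

Emit:
jog_arm --pt "-0.05 0 0 0 0 0" --pt "-0.1 0 0 0 0 0" --pt "-0.15 0 0 0 0 0" --pt "-0.2 0 0 0 0 0" --pt "-0.2 0 0 0 0 0" --pt "-0.2 0 0 0 0 0"

```text
time_s: 9.57
position: [0.5196, 0.1516, 0.095]
tool_rot: [[-0.989, 0.15, -0.001], [0.15, 0.989, 0.0], [0.001, 0.0, -1.0]]
ft_force: [-0.3, 0.2, -1.2]
grip_width: 0.0213
gripper_force: 49.3
```

Emit:
jog_arm --pt "-0.05 0 0 0 0 0" --pt "-0.1 0 0 0 0 0" --pt "-0.15 0 0 0 0 0" --pt "-0.2 0 0 0 0 0" --pt "-0.2 0 0 0 0 0" --pt "-0.2 0 0 0 0 0"

```text
time_s: 10.07
position: [0.5217, 0.1512, 0.095]
tool_rot: [[-0.989, 0.15, -0.0], [0.15, 0.989, 0.0], [0.0, 0.0, -1.0]]
ft_force: [-1.0, 1.1, -1.5]
grip_width: 0.0213
gripper_force: 49.3
```

```bash
cat > f.py <<'E'
from h import *
F=[]
for i in range(8):
    d=env.get_image('scene'); o=env.observe(); F.append(o['ft_force'])
print(np.mean(F,0).round(2),np.std(F,0).round(2),o['position'].round(4),o['time_s'])
a=cv2.resize(d['frame'][200:270,365:445],(640,560),interpolation=cv2.INTER_CUBIC); save(a,'s7.png')
E
python3 f.py
```

```text
[-1.53  0.1  -1.59] [0.5  0.4  0.52] [0.5217 0.1512 0.095 ] 10.4667
```

Emit:
jog_arm --pt "-0.05 0 0 0 0 0" --pt "-0.1 0 0 0 0 0" --pt "-0.15 0 0 0 0 0" --pt "-0.2 0 0 0 0 0" --pt "-0.2 0 0 0 0 0" --pt "-0.2 0 0 0 0 0"

```text
time_s: 10.97
position: [0.5237, 0.1509, 0.095]
tool_rot: [[-0.989, 0.15, -0.0], [0.15, 0.989, 0.0], [0.0, 0.0, -1.0]]
ft_force: [-2.2, 0.8, -1.0]
grip_width: 0.0211
gripper_force: 49.3
```

```bash
python3 f.py
```

```text
[-1.76  0.32 -1.55] [0.42 0.37 0.42] [0.5237 0.1509 0.0951] 11.3667
```

Contact is made, at about 1.8 N. Another 2.5 mm should bring it to half way.

Emit:
jog_arm --pt "-0.05 0 0 0 0 0" --pt "-0.1 0 0 0 0 0" --pt "-0.15 0 0 0 0 0" --pt "-0.2 0 0 0 0 0" --pt "-0.25 0 0 0 0 0" --pt "-0.25 0 0 0 0 0" --pt "-0.25 0 0 0 0 0"

```text
time_s: 11.95
position: [0.5262, 0.1505, 0.095]
tool_rot: [[-0.989, 0.15, -0.0], [0.15, 0.989, 0.0], [0.0, 0.0, -1.0]]
ft_force: [-3.7, 1.8, -2.2]
grip_width: 0.0214
gripper_force: 49.3
```

```bash
python3 f.py; python3 f.py
```

```text
[-2.6   0.59 -1.59] [0.52 0.47 0.51] [0.5261 0.1506 0.095 ] 12.35
[-2.41  0.39 -1.46] [0.4  0.53 0.41] [0.5262 0.1505 0.095 ] 12.75
```

View pics/s7.png

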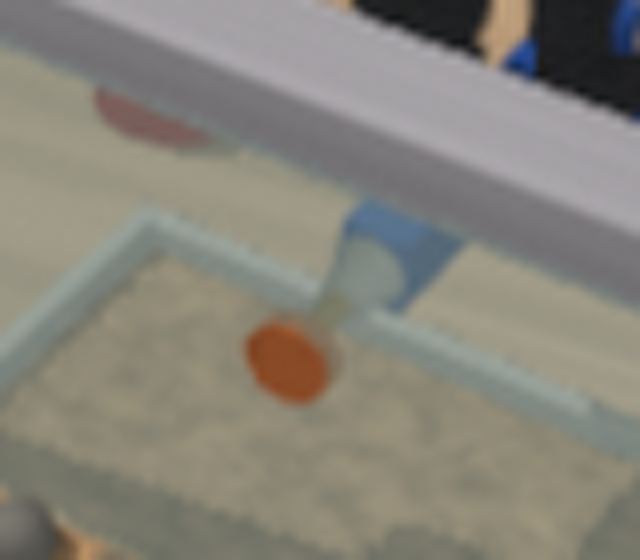

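The force is steady at about 2.5 N, so the tip is half in. The stem at (328,310) runs to the middle of the disc at (288,362), the probe is level and square, and nothing else is touched. Handing in.

```bash
python3 -c "
from rig import env
print(env.close_job())"
```

```text
the job is handed in; nothing more can be done
None
```

I handed the job in with the probe still held in the gripper, level and square to the pane, its tip within an estimated 2–3 mm of the disc's centre and pressing about 2.5 N (roughly half way in); the hand-in gave no verdict.

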